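# Tip the little chocolate cakes off their tray into the serving dish

## Robot

A 6-joint arm with a two-finger parallel gripper is mounted at the origin on the work surface. World frame = base frame: x ahead of the robot, y to its left, z up, the work surface at z = 0. Lengths are in mm, angles in rad, forces in N, time in s.
With the tool pointing down it reaches from about 250 to 775 mm from the base axis. Payload 4 kg.
Tool frame: the origin (TCP) lies between the finger pads; the fingertips stand 19 mm ahead of it and the grasp point (between the pads) is the TCP; z points along the fingers, y is the line along which they close (so a half turn about z gives the same grasp; the last joint's range is limited). The gripper opens to 85 mm and grips with 20 to 120 N. Pads are 22 mm wide; open, the fingers measure 114 mm over their backs; the gripper's body (76 mm by 85 mm) begins 54 mm behind the grasp point. The pads swing forward as they close: fully open they stand 13 mm farther back than shut.
Start: joints at [1.12, 0.087, 1.371, -0, 1.684, -0.103], TCP at [187.465, 517.081, 250.341] pointing down, gripper open.
Joint ranges: [-3.1, 3.1], [-0.76, 2.03], [0.27, 2.55], [-1.08, 4.22], [0.17, 2.65], [-2.57, 2.57]. Speed limits (rad/s): [2.79, 2.79, 3.14, 3.14, 3.14, 3.14].

## Interface

Orientations are given as a rotation vector (axis times angle).
In Python, from rig import env, eyes gives the robot as it stands. The module is installed in compiled form; this text tells all that it offers.
- The arm moves only by the tool apply_moves, never from a script. Its argument "series" is a list of rows, each an object of numbers: "dx", "dy", "dz": the shift along the tool's x, y, z in mm; "rx", "ry", "rz": the turn, a rotation vector about the tool's x, y, z in rad. A call has 1 to 8 rows; each row is the pose to reach, as a shift and turn from the pose commanded when the call began, along the tool's axes at that moment; what a row does not reach only later rows make up. A row lasts 1/8 s, in which the tool goes at most 62.5 mm and 10.7 degrees, less where a joint would pass 70% of its speed; a pose out of reach is approached as far as the arm can. A call with a gripper value outside its range is refused whole. "claw" is the opening, from 0 (shut) to 1 (fully open), set as the call begins (left out, the last holds). The fingers move at their own pace and stop on an object; "newtons" is the grip in N (left out, the last holds). Time passes only in rows, so rows that repeat a pose let the fingers close. It gives the time, the measured TCP pose, the force, the opening and the grip force at its end, in the units of the state.
- env.sense(): the state, without advancing time (a new reading comes with each control period).
- eyes.camera(name): name is "scene" or "top" or "wrist"; returns a dict with "img" (420x560x3 uint8, red, green, blue), "fx", "fy", "cx", "cy" (pixels), "k1" (the pictures are not rectified: a ray, as slopes to the right and down, at radius r is drawn at 1 + k1 r^2 times it, then the intrinsics apply), "eye" and "orientation" of the camera in the world. Camera axes: x right, y down, z forward; pixel columns grow to the right and rows downward; lengths in mm; the calibration is good to about 2 mm. A picture is of the moment at which its call begins. There is no depth.
- env.sign_off(): hands the job in; it is judged then, once.
Trained networks look in a picture, given as the dict that the camera call returned (one of the last four; its "shot" number tells which), for a name from the list of things; names that differ only in an ending like _2 or _b are one class to them, and where a whole thing is asked for, a point or a joint stands for the part that bears it (a point fixed in the world has none). Each returns a list of dicts, best first, with "p" (0 to 1); they miss things now and then, are a little off and sometimes report something else, mostly with a low value. They report only what shows in the picture. A call takes as long as a camera call. They do not tell look-alikes from the thing itself.
- eyes.masks_of(picture, target): "region" (420x560 bool, what is visible of it) and "box" ([left, top, right, bottom] in pixels, round what is visible of it).
The state is a dict: "time_s": time; "q": joint angles; "dq": joint speeds; "effort": joint torques, N m; "position": TCP position; "tcp_rot": TCP orientation; "contact_force": force on the tool from outside, world axes, zero at the start; "moment": the same for the moment, N m; "opening": finger opening in mm; "grasp_force": force on a finger pad.
Only numpy, scipy, OpenCV 4.12 (cv2) and the standard library are available. Lean on these libraries where they do the work, as an engineer would, in place of code of your own. Each camera call takes 0.05 s, during which the arm holds its last target. There are 200 camera calls.

## Task

Pick up the small metal tray by its wooden handle, hold its open end close above the square white dish and tip it so that all four chocolate cakes slide off into the dish, without touching the cakes with the fingers or pushing the dish away. Then put the empty tray back flat on the dark wooden board, about in the middle and lined up with it. Leave the spatula, the jar and the sugar shaker alone.

Things in the scene. Friction and masses are not known exactly. Their poses are not given: they have to be found in the camera images.
- tray: Loose aluminium tray, 180 mm long (x), 116 mm wide (y), 0.3 kg; floor 4 mm thick; walls 4 mm thick, 26 mm high on the long sides and the +x end, where the handle stands; the -x end is open, with no lip. Origin: centre of its underside, z up. It starts on the board, open end roughly towards the robot. The cakes begin to slide at a slope of 17 to 27 degrees and go surely at 40.
- tray_grip (a point): Centre of the tray's wooden handle, a level bar 104 mm long (along the tray's y), 14 mm thick (along the tray's x) and 32 mm high, on two thin uprights; 88 mm from the tray's centre towards +x and 92 mm above the tray's underside (the bar spans 76 to 108 mm). Axes as the tray.
- tray_lip (a point): Middle of the tray's open end, on the floor's upper face: 90 mm from the tray's centre towards -x, 4 mm above the underside. Axes as the tray.
- dish: Square white ceramic dish, open above, 220 x 220 mm outside and 60 mm high, walls and floor 7 mm thick, 1.8 kg, loose on the counter. Origin: centre of its underside; z up. It stands on one side of the robot's middle line, the board on the other; the sides change.
- board: Dark wooden board fixed on the counter, 240 mm (x) by 180 mm (y), 18 mm thick. Origin: centre of its underside (counter height); its top lies 18 mm above. The tray begins on it near its middle, and belongs there at the end.
- spatula: Bystander: spatula lying flat on the counter between board and dish, pointing away from the robot, under 50 mm high. Origin: on its underside, near its middle.
- jar: Bystander: closed jar, 76 mm across, 95 mm high, just beyond the work, near the middle. Origin: centre of its underside.
- shaker: Bystander: closed steel sugar shaker, 54 mm across, 105 mm high, beside the jar. Origin: centre of its underside.
- cake1: One of the four loose chocolate cakes on the tray, all alike: a bar 62 x 34 mm and 24 mm high (29 mm with its garnish), about 45 g. Origin: centre of its underside. At the start: front (open end) row, tray's -y side.
- cake2: One of the four loose chocolate cakes on the tray, all alike: a bar 62 x 34 mm and 24 mm high (29 mm with its garnish), about 45 g. Origin: centre of its underside. At the start: front (open end) row, tray's +y side.
- cake3: One of the four loose chocolate cakes on the tray, all alike: a bar 62 x 34 mm and 24 mm high (29 mm with its garnish), about 45 g. Origin: centre of its underside. At the start: back (handle end) row, tray's -y side.
- cake4: One of the four loose chocolate cakes on the tray, all alike: a bar 62 x 34 mm and 24 mm high (29 mm with its garnish), about 45 g. Origin: centre of its underside. At the start: back (handle end) row, tray's +y side.
Things that resemble listed ones, but are neither listed nor needed, are in the scene too. Leave any blue or yellow look-alike of the tray alone.

How it is judged:
By the outcome, as a careful person would: the job done as asked, in the order asked, and still so for the second after the job is handed in, with the robot touching nothing.
It also fails if it takes over 54 s, if anything falls off the work surface, if the arm or the gripper's body presses on something with over 40 N, if the wrist force passes 120 N, or if a joint passes its speed limit or range.

## Working session

There is one attempt and no reset: what is moved stays moved. The work goes in short steps, Python scripts to look and compute and a tool call to move; the robot and the scene stay as the last step left them, time stands still between calls to the robot, and variables do not carry over. Pictures are saved under pics/ and viewed, at most 10 in all, crops included, and the job is handed in when it is done.

Besides the shell and the picture viewer there is one more tool, called after "Request:" as a command line: name --argument value ..., lists and objects as JSON in quotes. apply_moves: Moves the arm, as the interface text tells. Its arguments: {"type":"object","properties":{"series":{"type":"array"},"claw":{"type":"number"},"newtons":{"type":"number"}},"required":["series"]}

```bash
mkdir -p pics; cat > h.py <<'E'
import numpy as np, cv2
from scipy.spatial.transform import Rotation as R
from rig import env, eyes
def K(c): return np.array([[c['fx'],0,c['cx']],[0,c['fy'],c['cy']],[0,0,1.]]), np.array([c['k1'],0,0,0,0.])
def rot(c):
    o=np.array(c['orientation'],float)
    return o if o.shape==(3,3) else R.from_rotvec(o).as_matrix()
def unproj(c,uv,z):
    k,d=K(c); n=np.asarray(uv,float).reshape(-1,1,2)
    # forward model is r*(1+k1 r^2): opencv-compatible
    s=cv2.undistortPoints(n,k,d)[:,0]
    r=np.c_[s,np.ones(len(s))]@rot(c).T; e=np.array(c['eye'])
    return e+r*((z-e[2])/r[:,2])[:,None]
def proj(c,P):
    k,d=K(c); p=(np.atleast_2d(P)-np.array(c['eye']))@rot(c)
    return cv2.projectPoints(p.reshape(-1,1,3),np.zeros(3),np.zeros(3),k,d)[0][:,0]
E
python3 - <<'E'
from h import *
ims=[]
s=env.sense(); print(s)
for n in("scene","top"):
    c=eyes.camera(n); print(n,{k:v for k,v in c.items() if k!='img'})
    cv2.imwrite(f"pics/{n}0.png",c['img'][:,:,::-1])
    for t in("tray","dish","board","tray_grip","cake1","spatula","jar","shaker"):
        for m in eyes.masks_of(c,t)[:5]:
            b=np.array(m['box']); r=m['region']; rr=cv2.minAreaRect(np.argwhere(r)[:,::-1].astype(np.float32))
            print(t,round(m['p'],2),b,np.round(cv2.boxPoints(rr)).tolist(),r.sum(), np.round(unproj(c,[rr[0]],0)[0]))
E
```

```text
{'time_s': 0.0, 'q': array([ 1.11989009e+00,  8.79831286e-02,  1.37229318e+00,  6.93406838e-06,
        1.68359475e+00, -1.03110847e-01]), 'dq': array([ 0.00035511,  0.0024357 , -0.00055106, -0.00097153,  0.00107048,
       -0.00053292]), 'effort': array([-6.17193964e-04, -3.51877069e+01, -3.13271427e+01, -3.15374155e-04,
        1.08373974e-02, -3.05527742e-06]), 'position': array([187.25938148, 516.64757787, 249.1039568 ]), 'tcp_rot': array([-0.54345593, -3.09358884,  0.00343883]), 'contact_force': array([ 0.51085585, -0.00400356, -0.01426318]), 'moment': array([ 0.02139112, -0.00169075, -0.00426502]), 'grasp_force': 0.0, 'opening': 85.50167811279519}
scene {'fx': 410.86768341768976, 'fy': 410.86768341768976, 'cx': 278.8970464211372, 'cy': 215.23301042608296, 'k1': 0.01902901580240167, 'eye': array([1155.21901713,  430.81591114,  892.17327166]), 'orientation': array([-1.38688964, -2.20760373,  0.88545411]), 'shot': 1}
tray 0.96 [315.2 225.7 368.6 282.8] [[313.0, 275.0], [322.0, 219.0], [368.0, 226.0], [360.0, 282.0]] 1611 [447. 268.  -0.]
tray 0.72 [353.4 167.5 429.8 213.7] [[351.0
[... 3499 characters left out ...]
.9] [[216.0, 209.0], [231.0, 205.0], [237.0, 230.0], [223.0, 234.0]] 384 [433. 246.   0.]
cake1 0.83 [195.7 183.8 209.4 210.7] [[193.0, 185.0], [207.0, 183.0], [211.0, 208.0], [197.0, 210.0]] 352 [494. 312.   0.]
spatula 0.57 [307.5 134.  336.7 241.7] [[304.0, 238.0], [312.0, 132.0], [337.0, 134.0], [329.0, 240.0]] 1205 [521.   3.   0.]
jar 0.6 [277.6  72.  308.2 113.8] [[278.0, 74.0], [307.0, 74.0], [307.0, 112.0], [278.0, 112.0]] 941 [770.  74.   0.]
jar 0.24 [178.9 160.  242.1 248. ] [[179.0, 171.0], [227.0, 159.0], [247.0, 238.0], [199.0, 250.0]] 2147 [473. 283.   0.]
shaker 0.74 [338.6  80.8 366.8 110. ] [[334.0, 108.0], [344.0, 77.0], [365.0, 83.0], [356.0, 115.0]] 634 [762. -79.   0.]
```

View pics/scene0.png

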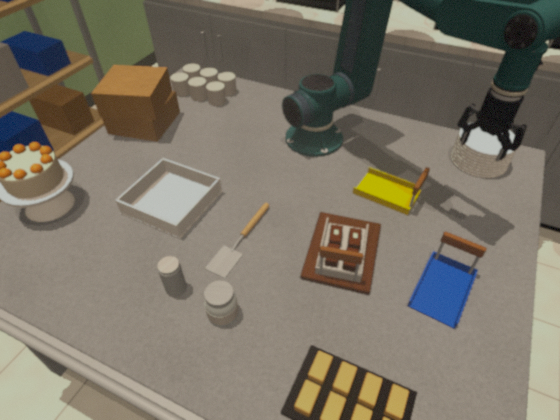

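View pics/top0.png

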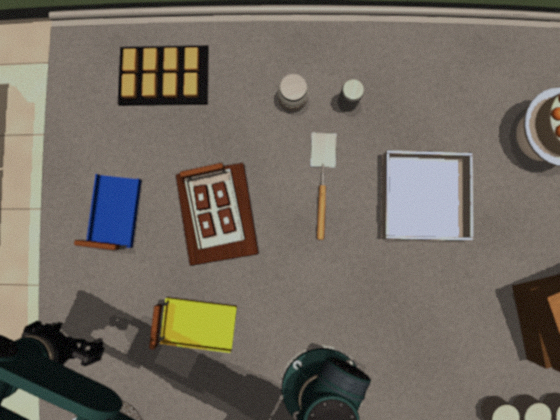

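The scene picture shows the tray with four cakes on the board at about (343,252) and the dish at (170,195). In the top picture the tray is at (215,213) with its handle on the far side at (203,170), and the dish is at (428,196). The blue and yellow trays are look-alikes.

```bash
python3 - <<'E'
from h import *
c=eyes.camera("top"); im=c['img'][:,:,::-1]
a=cv2.resize(im[150:275,165:270],None,fx=5,fy=5,interpolation=cv2.INTER_CUBIC)
c2=eyes.camera("scene"); b=cv2.resize(c2['img'][205:305,290:395,::-1],None,fx=5,fy=5,interpolation=cv2.INTER_CUBIC)
cv2.imwrite("pics/crop.png",a); 
s=env.sense(); print(R.from_rotvec(s['tcp_rot']).as_matrix().round(3))
m=eyes.masks_of(c,"dish")[0]['region'].astype(np.uint8)
p=cv2.minAreaRect(np.argwhere(m)[:,::-1].astype(np.float32)); print(p)
h=cv2.convexHull(np.argwhere(m)[:,::-1].astype(np.float32))
q=cv2.approxPolyDP(h,8,True)[:,0]; print(q, unproj(c,q,60).round(),unproj(c,q,60).mean(0))
print(unproj(c,[p[0]],60))
m=eyes.masks_of(c2,"dish")[0]['region'].astype(np.uint8)
q=cv2.approxPolyDP(cv2.convexHull(np.argwhere(m)[:,::-1].astype(np.float32)),8,True)[:,0]; print(q, unproj(c2,q,60).round())
E
```

```text
[[-0.94   0.341  0.   ]
 [ 0.341  0.94   0.   ]
 [ 0.     0.    -1.   ]]
((426.5, 195.0), (90.0, 91.0), 90.0)
[[472. 238.]
 [381. 238.]
 [382. 155.]
 [471. 153.]] [[ 383. -369.   60.]
 [ 385. -140.   60.]
 [ 591. -147.   60.]
 [ 597. -374.   60.]] [ 488.78567251 -257.59804644   60.        ]
[[ 490.47327315 -256.24448235   60.        ]]
[[219. 179.]
 [220. 193.]
 [180. 239.]
 [116. 202.]
 [162. 159.]] [[ 392. -151.   60.]
 [ 444. -115.   60.]
 [ 641. -118.   60.]
 [ 605. -366.   60.]
 [ 388. -367.   60.]]
```

View pics/crop.png

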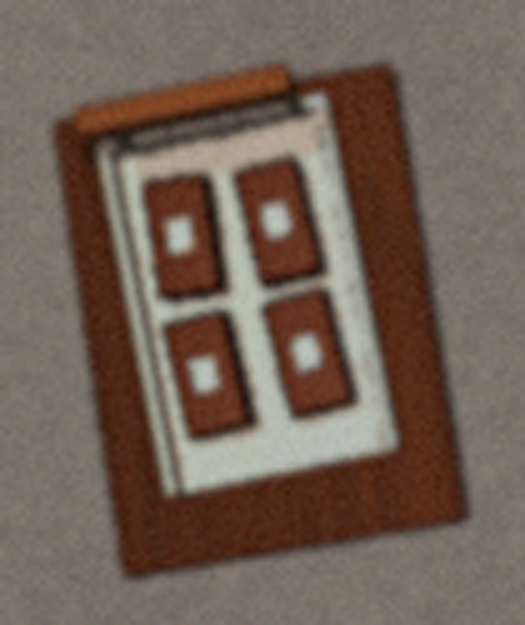

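The crop shows the handle bar from (78,120) to (290,78). The tray's open end runs from (170,495) to (398,450), and the board's corners are at (57,122), (388,67), (467,518) and (127,577).

```bash
python3 - <<'E'
from h import *
c=eyes.camera("top")
f=lambda p:np.array(p)/5+[165,150]-0.4
def show(n,p,z):
    P=unproj(c,f(p),z); print(n,P[:,:2].round().tolist(),P.mean(0).round(1)); return P
B=show("board",[(57,122),(388,67),(467,518),(127,577)],18)
H=show("handle",[(75,108),(288,66),(290,90),(80,133)],126)
L=show("lip",[(166,495),(398,450)],20)
an=lambda v:np.degrees(np.arctan2(v[1],v[0]))
print("board yaw",an(B[0]-B[3]),an(B[1]-B[2]),an(B[0]-B[1])-90,an(B[3]-B[2])-90)
print("tray yaw",an(H[0]-H[1])-90,an(H[3]-H[2])-90,an(L[0]-L[1])-90,an(H.mean(0)-L.mean(0)))
print(np.linalg.norm((H.mean(0)-L.mean(0))[:2]))
E
```

```text
board [[551.0, 376.0], [578.0, 205.0], [347.0, 164.0], [317.0, 337.0]] [448.4 270.8  18. ]
handle [[541.0, 341.0], [560.0, 241.0], [549.0, 240.0], [529.0, 339.0]] [545.  290.4 126. ]
lip [[359.0, 317.0], [382.0, 199.0]] [370.3 258.3  20. ]
board yaw 9.481972192979928 10.055754268772661 9.182418007772085 9.796911492696168
tray yaw 10.890903684568372 11.323458408931614 10.892627919805932 10.431250489368018
177.640590416854
```

```bash
cat >> h.py <<'E'
import json,os
def tool(pos_grip,yaw,tilt):
    """tool pose with tray frame yaw (deg) & tilt (deg, open end down): tool y=tray x, z=-tray z"""
    T=R.from_euler('ZY',[yaw,-tilt],degrees=True).as_matrix()
    return np.array(pos_grip,float), np.c_[-T[:,1]*-1,T[:,0],-T[:,2]] if False else np.c_[np.cross(T[:,0],-T[:,2]),T[:,0],-T[:,2]]
def lipgrip(lip,yaw,tilt):
    T=R.from_euler('ZY',[yaw,-tilt],degrees=True).as_matrix()
    return np.array(lip)+T@np.array([178,0,88.])
def load(): d=json.load(open('cmd.json')); return np.array(d[0]),R.from_rotvec(d[1]).as_matrix()
def save(p,M): json.dump([list(p),list(R.from_matrix(M).as_rotvec())],open('cmd.json','w'))
def rows(targets):
    """targets: list of (pos,M); prints rows relative to commanded pose; saves last as commanded"""
    p0,M0=load(); out=[]
    for p,M in targets:
        d=M0.T@(p-p0); r=R.from_matrix(M0.T@M).as_rotvec()
        d=d.round(0 if np.abs(d).max()>3 else 1); r=r.round(3)
        out.append({k:float(v) for k,v in zip(("dx","dy","dz","rx","ry","rz"),[*d,*r]) if v!=0})
    print(json.dumps(out)); save(p0+M0@d,M0@R.from_rotvec(r).as_matrix())
def lerp(a,b,ts):
    from scipy.spatial.transform import Slerp
    S=Slerp([0,1],R.from_matrix([a[1],b[1]]))
    return [(a[0]+(b[0]-a[0])*t,S(t).as_matrix()) for t in ts]
def ease(n): 
    t=np.arange(1,n+1)/n; return t*t*(3-2*t)
E
python3 - <<'E'
from h import *
s=env.sense()
save(np.array([187.465,517.081,250.341]),tool([0,0,0],np.degrees(np.arctan2(.94,.341)),0)[1])
print(load(), R.from_rotvec(s['tcp_rot']).as_matrix().round(3))
rows(lerp(load(),tool([545,290,225],10.9,0),np.arange(1,9)/8))
E
```

```text
(array([187.465, 517.081, 250.341]), array([[-9.40055935e-01,  3.41020291e-01,  5.57998914e-16],
       [ 3.41020291e-01,  9.40055935e-01, -9.80842607e-17],
       [-5.57998914e-16,  9.80842607e-17, -1.00000000e+00]])) [[-0.94   0.341  0.   ]
 [ 0.341  0.94   0.   ]
 [-0.     0.    -1.   ]]
[{"dx": -52.0, "dy": -11.0, "dz": 3.0, "rz": 0.129}, {"dx": -103.0, "dy": -23.0, "dz": 6.0, "rz": 0.258}, {"dx": -155.0, "dy": -34.0, "dz": 10.0, "rz": 0.387}, {"dx": -207.0, "dy": -46.0, "dz": 13.0, "rz": 0.516}, {"dx": -258.0, "dy": -57.0, "dz": 16.0, "rz": 0.645}, {"dx": -310.0, "dy": -69.0, "dz": 19.0, "rz": 0.774}, {"dx": -362.0, "dy": -80.0, "dz": 22.0, "rz": 0.903}, {"dx": -414.0, "dy": -92.0, "dz": 25.0, "rz": 1.033}]
```

Request:
apply_moves --series '[{"dx":-52,"dy":-11,"dz":3,"rz":0.129},{"dx":-103,"dy":-23,"dz":6,"rz":0.258},{"dx":-155,"dy":-34,"dz":10,"rz":0.387},{"dx":-207,"dy":-46,"dz":13,"rz":0.516},{"dx":-258,"dy":-57,"dz":16,"rz":0.645},{"dx":-310,"dy":-69,"dz":19,"rz":0.774},{"dx":-362,"dy":-80,"dz":22,"rz":0.903},{"dx":-414,"dy":-92,"dz":25,"rz":1.033}]' --claw 1

```text
invalid input at $.series[0]: expected keys dx, dy, dz, rx, ry, rz
```

Request:
apply_moves --series '[{"dx":0},{"dx":0}]'

```text
invalid input at $.series[0]: expected keys dx, dy, dz, rx, ry, rz
```

```bash
python3 - <<'E'
from h import *
s=env.sense(); print(s['time_s'],s['position'],R.from_rotvec(s['tcp_rot']).as_matrix().round(3).tolist(),load())
c=eyes.camera("wrist"); im=c['img'][:,:,::-1].copy()
# overlay predicted handle top outline
T=R.from_euler('Z',10.9,degrees=True).as_matrix()
P=np.array([545,290.4,126])+np.array([[7,52,0],[7,-52,0],[-7,-52,0],[-7,52,0]])@T.T
cv2.polylines(im,[proj(c,P).round().astype(int)],True,(0,255,0),1)
P=np.array([545,290.4,18])+np.array([[2,58,26],[2,-58,26],[-178,-58,26],[-178,58,26]])@T.T
cv2.polylines(im,[proj(c,P).round().astype(int)],True,(255,0,255),1)
cv2.imwrite("pics/w1.png",im)
E
```

```text
1.15 [187.4974332  517.07624645 250.34046635] [[-0.94, 0.341, 0.0], [0.341, 0.94, 0.0], [-0.0, 0.0, -1.0]] (array([545.27429029, 289.41345338, 225.341     ]), array([[-1.88656884e-01,  9.82043064e-01,  6.14974496e-16],
       [ 9.82043064e-01,  1.88656884e-01, -1.45156277e-16],
       [-2.58568887e-16,  5.76546708e-16, -1.00000000e+00]]))
```

View pics/w1.png

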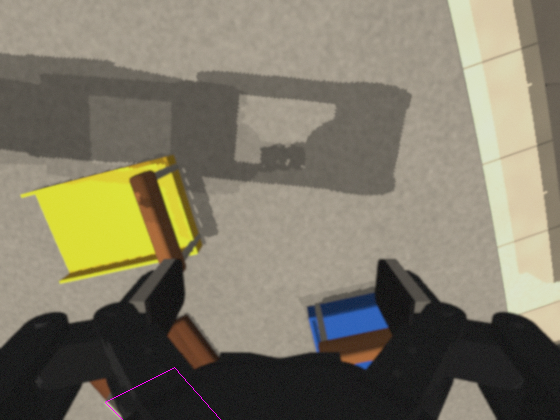

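The call was refused because every row needs all six keys, so the arm has not moved. The wrist picture shows the yellow look-alike at (120,220), still from the start pose.

Request:
apply_moves --series '[{"dx":-52,"dy":-11,"dz":3,"rx":0,"ry":0,"rz":0.129},{"dx":-103,"dy":-23,"dz":6,"rx":0,"ry":0,"rz":0.258},{"dx":-155,"dy":-34,"dz":10,"rx":0,"ry":0,"rz":0.387},{"dx":-207,"dy":-46,"dz":13,"rx":0,"ry":0,"rz":0.516},{"dx":-258,"dy":-57,"dz":16,"rx":0,"ry":0,"rz":0.645},{"dx":-310,"dy":-69,"dz":19,"rx":0,"ry":0,"rz":0.774},{"dx":-362,"dy":-80,"dz":22,"rx":0,"ry":0,"rz":0.903},{"dx":-414,"dy":-92,"dz":25,"rx":0,"ry":0,"rz":1.033}]' --claw 1

```text
time_s: 2.2
position: [546.7, 288.5, 225.3]
tcp_rot: [-2.006, -2.418, -0.001]
contact_force: [0.0, 1.2, 0.2]
opening: 85.6
grasp_force: 0.0
```

Request:
apply_moves --series '[{"dx":0,"dy":0,"dz":0,"rx":0,"ry":0,"rz":0},{"dx":0,"dy":0,"dz":0,"rx":0,"ry":0,"rz":0}]'

```text
time_s: 2.45
position: [545.1, 289.6, 225.1]
tcp_rot: [-2.0, -2.422, 0.001]
contact_force: [-0.6, 0.1, -0.8]
opening: 85.7
grasp_force: 0.0
```

```bash
sed -i 's/ if v!=0})/})/' h.py; python3 - <<'E'
from h import *
s=env.sense(); print(s['time_s'],s['position'],R.from_rotvec(s['tcp_rot']).as_matrix().round(3).tolist(),load())
c=eyes.camera("wrist"); im=c['img'][:,:,::-1].copy()
# overlay predicted handle top outline
T=R.from_euler('Z',10.9,degrees=True).as_matrix()
P=np.array([545,290.4,126])+np.array([[7,52,0],[7,-52,0],[-7,-52,0],[-7,52,0]])@T.T
cv2.polylines(im,[proj(c,P).round().astype(int)],True,(0,255,0),1)
P=np.array([545,290.4,18])+np.array([[2,58,26],[2,-58,26],[-178,-58,26],[-178,58,26]])@T.T
cv2.polylines(im,[proj(c,P).round().astype(int)],True,(255,0,255),1)
cv2.imwrite("pics/w2.png",im)
E
```

```text
2.45 [545.06840229 289.59085485 225.08692792] [[-0.189, 0.982, -0.001], [0.982, 0.189, 0.0], [0.001, -0.001, -1.0]] (array([545.27429029, 289.41345338, 225.341     ]), array([[-1.88656884e-01,  9.82043064e-01,  6.14974496e-16],
       [ 9.82043064e-01,  1.88656884e-01, -1.45156277e-16],
       [-2.58568887e-16,  5.76546708e-16, -1.00000000e+00]]))
```

View pics/w2.png

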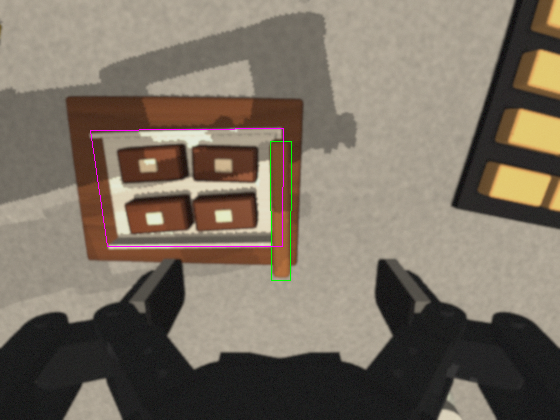

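The overlay matches the handle bar at (282,210) and the tray outline, and the fingers straddle the bar. Next I descend and grip.

Request:
apply_moves --series '[{"dx":0,"dy":0,"dz":25,"rx":0,"ry":0,"rz":0},{"dx":0,"dy":0,"dz":50,"rx":0,"ry":0,"rz":0},{"dx":0,"dy":0,"dz":75,"rx":0,"ry":0,"rz":0},{"dx":0,"dy":0,"dz":95,"rx":0,"ry":0,"rz":0},{"dx":0,"dy":0,"dz":108,"rx":0,"ry":0,"rz":0},{"dx":0,"dy":0,"dz":114,"rx":0,"ry":0,"rz":0},{"dx":0,"dy":0,"dz":114,"rx":0,"ry":0,"rz":0}]'

```text
time_s: 3.38
position: [545.1, 289.9, 111.6]
tcp_rot: [2.0, 2.423, 0.001]
contact_force: [-1.0, 0.6, -0.3]
opening: 85.5
grasp_force: 0.0
```

Request:
apply_moves --series '[{"dx":0,"dy":0,"dz":0,"rx":0,"ry":0,"rz":0},{"dx":0,"dy":0,"dz":0,"rx":0,"ry":0,"rz":0},{"dx":0,"dy":0,"dz":0,"rx":0,"ry":0,"rz":0},{"dx":0,"dy":0,"dz":0,"rx":0,"ry":0,"rz":0},{"dx":0,"dy":0,"dz":0,"rx":0,"ry":0,"rz":0},{"dx":0,"dy":0,"dz":0,"rx":0,"ry":0,"rz":0},{"dx":0,"dy":0,"dz":0,"rx":0,"ry":0,"rz":0},{"dx":0,"dy":0,"dz":0,"rx":0,"ry":0,"rz":0}]' --claw 0 --newtons 90

```text
time_s: 4.38
position: [545.6, 289.6, 111.8]
tcp_rot: [2.001, 2.422, 0.001]
contact_force: [0.4, -0.2, 2.5]
opening: 12.2
grasp_force: 88.3
```

```bash
python3 - <<'E'
from h import *
p,M=load(); save(p-[0,0,114],M)
a=load(); up=(a[0]+[0,0,110],M)
rows(lerp(a,up,ease(8)))
b=load()
# transport with yaw to -12, lip target level
D=np.array([490,-257]); psi=-12; d=np.array([np.cos(np.radians(psi)),np.sin(np.radians(psi))])
lip=np.r_[D+40*d,100]; g=tool(lipgrip(lip,psi,0),psi,0); print(g[0])
# circular arc path: interpolate in polar to keep radius sane
t=ease(24); r0,r1=[np.hypot(*x[0][:2]) for x in(b,g)]; a0,a1=[np.arctan2(x[0][1],x[0][0]) for x in(b,g)]
L=lerp(b,g,t); L=[(np.r_[(r0+(r1-r0)*s)*np.array([np.cos(a0+(a1-a0)*s),np.sin(a0+(a1-a0)*s)]),p[2]],m) for s,(p,m) in zip(t,L)]
print(r0,r1)
for k in(0,8,16): rows(L[k:k+8])
E
```

```text
[{"dx": -0.0, "dy": 0.0, "dz": -5.0, "rx": -0.0, "ry": -0.0, "rz": 0.0}, {"dx": -0.0, "dy": 0.0, "dz": -17.0, "rx": -0.0, "ry": -0.0, "rz": 0.0}, {"dx": -0.0, "dy": 0.0, "dz": -35.0, "rx": -0.0, "ry": -0.0, "rz": 0.0}, {"dx": -0.0, "dy": 0.0, "dz": -55.0, "rx": -0.0, "ry": -0.0, "rz": 0.0}, {"dx": -0.0, "dy": 0.0, "dz": -75.0, "rx": -0.0, "ry": -0.0, "rz": 0.0}, {"dx": -0.0, "dy": 0.0, "dz": -93.0, "rx": -0.0, "ry": -0.0, "rz": 0.0}, {"dx": -0.0, "dy": 0.0, "dz": -105.0, "rx": -0.0, "ry": -0.0, "rz": 0.0}, {"dx": -0.0, "dy": 0.0, "dz": -110.0, "rx": -0.0, "ry": -0.0, "rz": 0.0}]
[ 703.23617696 -302.3247486   188.        ]
617.3201751467758 765.4680752325872
[{"dx": -2.5, "dy": 1.5, "dz": 0.2, "rx": 0.0, "ry": 0.0, "rz": 0.002}, {"dx": -10.0, "dy": 6.0, "dz": 1.0, "rx": 0.0, "ry": 0.0, "rz": 0.008}, {"dx": -21.0, "dy": 13.0, "dz": 1.0, "rx": 0.0, "ry": 0.0, "rz": 0.017}, {"dx": -37.0, "dy": 21.0, "dz": 2.0, "rx": 0.0, "ry": 0.0, "rz": 0.03}, {"dx": -57.0, "dy": 31.0, "dz": 4.0, "rx": 0.0, "ry": 0.0, "rz": 0.045}, {"dx": -80.0, "dy": 42.0, "dz": 5.0, "rx": 0.0, "ry": 0.0, "rz": 0.062},
[... 652 characters left out ...]
 "ry": -0.0, "rz": 0.169}, {"dx": -298.0, "dy": 57.0, "dz": 16.0, "rx": 0.0, "ry": -0.0, "rz": 0.192}]
[{"dx": -36.0, "dy": 4.0, "dz": 1.0, "rx": -0.0, "ry": -0.0, "rz": 0.021}, {"dx": -69.0, "dy": 7.0, "dz": 3.0, "rx": -0.0, "ry": -0.0, "rz": 0.041}, {"dx": -99.0, "dy": 8.0, "dz": 5.0, "rx": -0.0, "ry": -0.0, "rz": 0.058}, {"dx": -125.0, "dy": 8.0, "dz": 6.0, "rx": -0.0, "ry": -0.0, "rz": 0.074}, {"dx": -147.0, "dy": 8.0, "dz": 7.0, "rx": -0.0, "ry": -0.0, "rz": 0.086}, {"dx": -163.0, "dy": 7.0, "dz": 8.0, "rx": -0.0, "ry": -0.0, "rz": 0.095}, {"dx": -173.0, "dy": 6.0, "dz": 8.0, "rx": -0.0, "ry": -0.0, "rz": 0.101}, {"dx": -177.0, "dy": 6.0, "dz": 8.0, "rx": -0.0, "ry": -0.0, "rz": 0.103}]
```

Request:
apply_moves --series '[{"dx":0,"dy":0,"dz":-5,"rx":0,"ry":0,"rz":0},{"dx":0,"dy":0,"dz":-17,"rx":0,"ry":0,"rz":0},{"dx":0,"dy":0,"dz":-35,"rx":0,"ry":0,"rz":0},{"dx":0,"dy":0,"dz":-55,"rx":0,"ry":0,"rz":0},{"dx":0,"dy":0,"dz":-75,"rx":0,"ry":0,"rz":0},{"dx":0,"dy":0,"dz":-93,"rx":0,"ry":0,"rz":0},{"dx":0,"dy":0,"dz":-105,"rx":0,"ry":0,"rz":0},{"dx":0,"dy":0,"dz":-110,"rx":0,"ry":0,"rz":0}]'

```text
time_s: 5.38
position: [545.6, 289.6, 222.5]
tcp_rot: [2.0, 2.422, 0.002]
contact_force: [0.7, 0.4, -5.7]
opening: 12.6
grasp_force: 87.8
```

```bash
python3 - <<'E'
from h import *
s=env.sense(); print(s['position'],s['contact_force'],s['moment'],s['opening'])
save(np.array([545.27,289.41,221.34]),tool([0,0,0],10.87,0)[1])
b=load(); psi=-12
g=tool([600,-280,221],psi,0)
t=ease(20); r0,r1=[np.hypot(*x[0][:2]) for x in(b,g)]; a0,a1=[np.arctan2(x[0][1],x[0][0]) for x in(b,g)]
L=lerp(b,g,t); L=[(np.r_[(r0+(r1-r0)*s)*np.array([np.cos(a0+(a1-a0)*s),np.sin(a0+(a1-a0)*s)]),p[2]],m) for s,(p,m) in zip(t,L)]
for k in(0,8,16): rows(L[k:k+8])
c=eyes.camera("scene"); cv2.imwrite("pics/s1.png",cv2.resize(c['img'][100:300,150:430,::-1],None,fx=2.5,fy=2.5))
E
```

```text
[545.59835575 289.61494095 222.53209587] [ 0.66282113  0.38694094 -5.6891897 ] [ 0.08369257 -0.38890898  0.00334468] 12.646808375880715
[{"dx": -4.0, "dy": 2.0, "dz": 0.0, "rx": 0.0, "ry": 0.0, "rz": 0.003}, {"dx": -15.0, "dy": 6.0, "dz": 0.0, "rx": 0.0, "ry": 0.0, "rz": 0.011}, {"dx": -33.0, "dy": 12.0, "dz": 0.0, "rx": 0.0, "ry": 0.0, "rz": 0.024}, {"dx": -57.0, "dy": 19.0, "dz": 0.0, "rx": 0.0, "ry": 0.0, "rz": 0.042}, {"dx": -86.0, "dy": 27.0, "dz": 0.0, "rx": 0.0, "ry": 0.0, "rz": 0.062}, {"dx": -120.0, "dy": 34.0, "dz": 0.0, "rx": 0.0, "ry": 0.0, "rz": 0.086}, {"dx": -158.0, "dy": 39.0, "dz": 0.0, "rx": 0.0, "ry": 0.0, "rz": 0.112}, {"dx": -199.0, "dy": 43.0, "dz": 0.0, "rx": 0.0, "ry": 0.0, "rz": 0.141}]
[{"dx": -42.0, "dy": 6.0, "dz": 0.0, "rx": 0.0, "ry": 0.0, "rz": 0.029}, {"dx": -86.0, "dy": 10.0, "dz": 0.0, "rx": 0.0, "ry": 0.0, "rz": 0.059}, {"dx": -131.0, "dy": 11.0, "dz": 0.0, "rx": 0.0, "ry": 0.0, "rz": 0.088}, {"dx": -174.0, "dy": 9.0, "dz": 0.0, "rx": 0.0, "ry": 0.0, "rz": 0.118}, {"dx": -216.0, "dy": 4.0, "dz": 0.0, "rx": 0.0, "ry": 0.0, "rz": 0.146}, {"dx": -255.0, "dy": -3.0, "dz": 0.0, "rx": 0.0, "ry": 0.0, "rz": 0.172}, {"dx": -291.0, "dy": -12.0, "dz": 0.0, "rx": 0.0, "ry": 0.0, "rz": 0.196}, {"dx": -321.0, "dy": -21.0, "dz": 0.0, "rx": 0.0, "ry": 0.0, "rz": 0.217}]
[{"dx": -26.0, "dy": -3.0, "dz": 0.0, "rx": 0.0, "ry": -0.0, "rz": 0.017}, {"dx": -46.0, "dy": -6.0, "dz": 0.0, "rx": 0.0, "ry": -0.0, "rz": 0.03}, {"dx": -59.0, "dy": -8.0, "dz": 0.0, "rx": 0.0, "ry": -0.0, "rz": 0.038}, {"dx": -63.0, "dy": -9.0, "dz": 0.0, "rx": 0.0, "ry": -0.0, "rz": 0.041}]
```

View pics/s1.png

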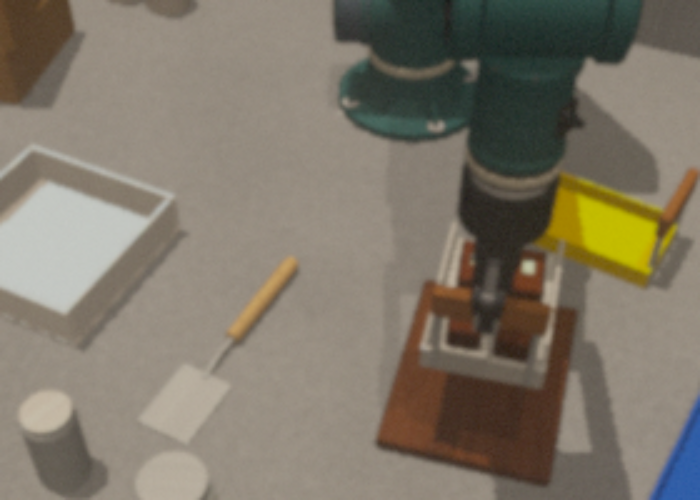

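The tray is lifted level off the board, centred at (490,310) in the crop, with the cakes in place. Next I carry it to the dish.

Request:
apply_moves --series '[{"dx":-4,"dy":2,"dz":0,"rx":0,"ry":0,"rz":0.003},{"dx":-15,"dy":6,"dz":0,"rx":0,"ry":0,"rz":0.011},{"dx":-33,"dy":12,"dz":0,"rx":0,"ry":0,"rz":0.024},{"dx":-57,"dy":19,"dz":0,"rx":0,"ry":0,"rz":0.042},{"dx":-86,"dy":27,"dz":0,"rx":0,"ry":0,"rz":0.062},{"dx":-120,"dy":34,"dz":0,"rx":0,"ry":0,"rz":0.086},{"dx":-158,"dy":39,"dz":0,"rx":0,"ry":0,"rz":0.112},{"dx":-199,"dy":43,"dz":0,"rx":0,"ry":0,"rz":0.141}]'

```text
time_s: 6.42
position: [625.7, 99.7, 220.9]
tcp_rot: [-2.169, -2.273, 0.001]
contact_force: [-0.3, 0.2, -5.0]
opening: 12.6
grasp_force: 87.7
```

Request:
apply_moves --series '[{"dx":-42,"dy":6,"dz":0,"rx":0,"ry":0,"rz":0.029},{"dx":-86,"dy":10,"dz":0,"rx":0,"ry":0,"rz":0.059},{"dx":-131,"dy":11,"dz":0,"rx":0,"ry":0,"rz":0.088},{"dx":-174,"dy":9,"dz":0,"rx":0,"ry":0,"rz":0.118},{"dx":-216,"dy":4,"dz":0,"rx":0,"ry":0,"rz":0.146},{"dx":-255,"dy":-3,"dz":0,"rx":0,"ry":0,"rz":0.172},{"dx":-291,"dy":-12,"dz":0,"rx":0,"ry":0,"rz":0.196},{"dx":-321,"dy":-21,"dz":0,"rx":0,"ry":0,"rz":0.217}]'

```text
time_s: 7.42
position: [619.0, -222.6, 220.7]
tcp_rot: [-2.403, -2.023, 0.001]
contact_force: [-0.3, 0.5, -5.1]
opening: 12.8
grasp_force: 87.8
```

Request:
apply_moves --series '[{"dx":-26,"dy":-3,"dz":0,"rx":0,"ry":0,"rz":0.017},{"dx":-46,"dy":-6,"dz":0,"rx":0,"ry":0,"rz":0.03},{"dx":-59,"dy":-8,"dz":0,"rx":0,"ry":0,"rz":0.038},{"dx":-63,"dy":-9,"dz":0,"rx":0,"ry":0,"rz":0.041},{"dx":-63,"dy":-9,"dz":0,"rx":0,"ry":0,"rz":0.041},{"dx":-63,"dy":-9,"dz":0,"rx":0,"ry":0,"rz":0.041}]'

```text
time_s: 8.18
position: [600.9, -279.1, 221.4]
tcp_rot: [-2.44, -1.979, -0.001]
contact_force: [0.2, -0.4, -5.5]
opening: 12.7
grasp_force: 87.9
```

```bash
cat > tip.py <<'E'
from h import *
def tipseq(lip0,lip1,psi,t0,t1,n,f=ease):
    out=[]
    for s in f(n):
        lip=np.array(lip0)+(np.array(lip1)-lip0)*s; th=t0+(t1-t0)*s
        out.append(tool(lipgrip(lip,psi,th),psi,th))
    return out
E
python3 - <<'E'
from tip import *
s=env.sense(); p,M=load(); print(s['position'],p); 
T=np.c_[M[:,1],np.cross(-M[:,2],M[:,1]),-M[:,2]]; lip0=p-T@[178,0,88]; print(lip0)
psi=-12; D=np.array([490,-257]); d=np.array([np.cos(np.radians(psi)),np.sin(np.radians(psi))])
L1=np.r_[D+30*d,88]; 
A=tipseq(lip0,L1,psi,0,14,16); rows(A[:8]); rows(A[8:])
L2=np.r_[D+35*d,80]
B=tipseq(L1,L2,psi,14,44,16,lambda n:np.arange(1,n+1)/n); rows(B[:8]); rows(B[8:]); print([b[0].round() for b in (A[-1],B[-1])])
E
```

```text
[ 600.86049946 -279.07427461  221.37608814] [ 600.25842101 -280.15491925  221.34      ]
[ 426.14234732 -243.17393921  133.34      ]
[{"dx": -0.0, "dy": 0.8, "dz": 0.0, "rx": -0.003, "ry": -0.0, "rz": 0.0}, {"dx": -0.0, "dy": 3.0, "dz": 0.0, "rx": -0.01, "ry": -0.0, "rz": 0.0}, {"dx": -0.0, "dy": 7.0, "dz": 0.0, "rx": -0.023, "ry": -0.0, "rz": 0.0}, {"dx": -0.0, "dy": 11.0, "dz": 0.0, "rx": -0.038, "ry": -0.0, "rz": 0.0}, {"dx": -0.0, "dy": 17.0, "dz": 1.0, "rx": -0.057, "ry": -0.0, "rz": 0.0}, {"dx": -0.0, "dy": 23.0, "dz": 1.0, "rx": -0.077, "ry": -0.0, "rz": 0.0}, {"dx": -0.0, "dy": 29.0, "dz": 1.0, "rx": -0.099, "ry": -0.0, "rz": 0.0}, {"dx": -0.0, "dy": 36.0, "dz": 2.0, "rx": -0.122, "ry": -0.0, "rz": 0.0}]
[{"dx": -0.0, "dy": 6.0, "dz": 1.0, "rx": -0.023, "ry": -0.0, "rz": 0.0}, {"dx": -0.0, "dy": 12.0, "dz": 2.0, "rx": -0.045, "ry": -0.0, "rz": 0.0}, {"dx": -0.0, "dy": 17.0, "dz": 3.0, "rx": -0.066, "ry": -0.0, "rz": 0.0}, {"dx": -0.0, "dy": 22.0, "dz": 4.0, "rx": -0.084, "ry": -0.0, "rz": 0.0}, {"dx": -0.0, "dy": 26.0, "dz": 5.0, "rx": -0.1, "ry": -0.0, "rz": 0.0}, {"dx": -0.0
[... 797 characters left out ...]
, "ry": -0.0, "rz": 0.0}]
[{"dx": -0.0, "dy": -3.0, "dz": -5.0, "rx": -0.033, "ry": -0.0, "rz": 0.0}, {"dx": -0.0, "dy": -6.0, "dz": -10.0, "rx": -0.066, "ry": -0.0, "rz": 0.0}, {"dx": -0.0, "dy": -10.0, "dz": -15.0, "rx": -0.098, "ry": -0.0, "rz": 0.0}, {"dx": -0.0, "dy": -13.0, "dz": -20.0, "rx": -0.131, "ry": -0.0, "rz": 0.0}, {"dx": -0.0, "dy": -17.0, "dz": -25.0, "rx": -0.164, "ry": -0.0, "rz": 0.0}, {"dx": -0.0, "dy": -21.0, "dz": -29.0, "rx": -0.196, "ry": -0.0, "rz": 0.0}, {"dx": -0.0, "dy": -25.0, "dz": -34.0, "rx": -0.229, "ry": -0.0, "rz": 0.0}, {"dx": -0.0, "dy": -29.0, "dz": -38.0, "rx": -0.262, "ry": -0.0, "rz": 0.0}]
[array([ 667., -295.,  216.]), array([ 590., -278.,  267.])]
```

Request:
apply_moves --series '[{"dx":0,"dy":0.8,"dz":0,"rx":-0.003,"ry":0,"rz":0},{"dx":0,"dy":3,"dz":0,"rx":-0.01,"ry":0,"rz":0},{"dx":0,"dy":7,"dz":0,"rx":-0.023,"ry":0,"rz":0},{"dx":0,"dy":11,"dz":0,"rx":-0.038,"ry":0,"rz":0},{"dx":0,"dy":17,"dz":1,"rx":-0.057,"ry":0,"rz":0},{"dx":0,"dy":23,"dz":1,"rx":-0.077,"ry":0,"rz":0},{"dx":0,"dy":29,"dz":1,"rx":-0.099,"ry":0,"rz":0},{"dx":0,"dy":36,"dz":2,"rx":-0.122,"ry":0,"rz":0}]'

```text
time_s: 9.18
position: [636.1, -287.6, 219.3]
tcp_rot: [2.365, 1.916, 0.118]
contact_force: [1.0, -0.5, -6.1]
opening: 12.7
grasp_force: 87.8
```

Request:
apply_moves --series '[{"dx":0,"dy":6,"dz":1,"rx":-0.023,"ry":0,"rz":0},{"dx":0,"dy":12,"dz":2,"rx":-0.045,"ry":0,"rz":0},{"dx":0,"dy":17,"dz":3,"rx":-0.066,"ry":0,"rz":0},{"dx":0,"dy":22,"dz":4,"rx":-0.084,"ry":0,"rz":0},{"dx":0,"dy":26,"dz":5,"rx":-0.1,"ry":0,"rz":0},{"dx":0,"dy":29,"dz":6,"rx":-0.112,"ry":0,"rz":0},{"dx":0,"dy":31,"dz":7,"rx":-0.12,"ry":0,"rz":0},{"dx":0,"dy":32,"dz":7,"rx":-0.122,"ry":0,"rz":0}]'

```text
time_s: 10.18
position: [667.5, -294.3, 216.0]
tcp_rot: [2.287, 1.853, 0.227]
contact_force: [-0.1, 0.2, -5.8]
opening: 12.9
grasp_force: 87.9
```

```bash
python3 - <<'E'
from h import *
s=env.sense(); print(s['time_s'],s['position'],s['contact_force'],s['q'].round(2)); M=R.from_rotvec(s['tcp_rot']).as_matrix(); p=s['position']
T=np.c_[M[:,1],np.cross(-M[:,2],M[:,1]),-M[:,2]]; print("lip",p-T@[178,0,88],M.round(3).tolist())
c=eyes.camera("scene"); cv2.imwrite("pics/s2.png",cv2.resize(c['img'][100:300,60:340,::-1],None,fx=2.5,fy=2.5))
E
```

```text
10.175 [ 667.52042604 -294.26309328  215.98101001] [-0.0918451   0.17061628 -5.77730675] [-0.52  0.34  1.16  0.08  1.41 -0.32]
lip [ 519.31550166 -262.79468584   87.63366987] [[0.208, 0.949, 0.236], [0.978, -0.201, -0.05], [0.0, 0.241, -0.97]]
```

View pics/s2.png

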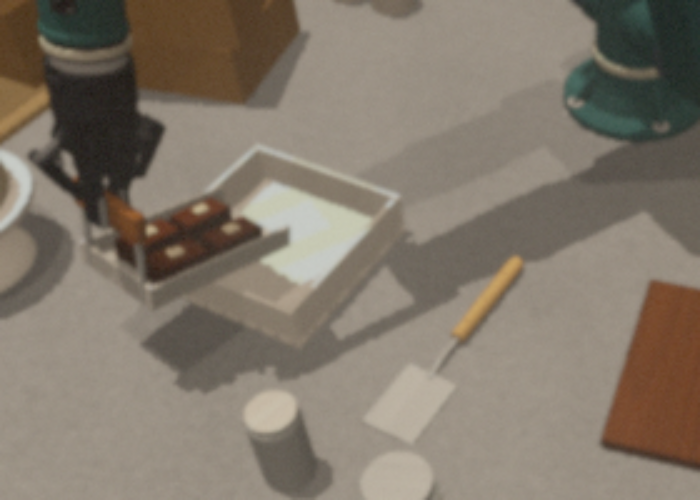

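The tray is tipped about 14° with its open end over the dish at (285,235) in the crop, and all four cakes are still aboard. I continue tipping.

Request:
apply_moves --series '[{"dx":0,"dy":-3,"dz":-5,"rx":-0.033,"ry":0,"rz":0},{"dx":0,"dy":-6,"dz":-10,"rx":-0.066,"ry":0,"rz":0},{"dx":0,"dy":-9,"dz":-15,"rx":-0.099,"ry":0,"rz":0},{"dx":0,"dy":-12,"dz":-20,"rx":-0.131,"ry":0,"rz":0},{"dx":0,"dy":-16,"dz":-25,"rx":-0.164,"ry":0,"rz":0},{"dx":0,"dy":-19,"dz":-30,"rx":-0.197,"ry":0,"rz":0},{"dx":0,"dy":-23,"dz":-34,"rx":-0.229,"ry":0,"rz":0},{"dx":0,"dy":-27,"dz":-39,"rx":-0.262,"ry":0,"rz":0}]'

```text
time_s: 11.22
position: [632.4, -286.8, 248.0]
tcp_rot: [2.107, 1.707, 0.443]
contact_force: [0.4, -0.6, -3.7]
opening: 12.7
grasp_force: 88.2
```

Request:
apply_moves --series '[{"dx":0,"dy":-3,"dz":-5,"rx":-0.033,"ry":0,"rz":0},{"dx":0,"dy":-6,"dz":-10,"rx":-0.066,"ry":0,"rz":0},{"dx":0,"dy":-10,"dz":-15,"rx":-0.098,"ry":0,"rz":0},{"dx":0,"dy":-13,"dz":-20,"rx":-0.131,"ry":0,"rz":0},{"dx":0,"dy":-17,"dz":-25,"rx":-0.164,"ry":0,"rz":0},{"dx":0,"dy":-21,"dz":-29,"rx":-0.196,"ry":0,"rz":0},{"dx":0,"dy":-25,"dz":-34,"rx":-0.229,"ry":0,"rz":0},{"dx":0,"dy":-29,"dz":-38,"rx":-0.262,"ry":0,"rz":0}]'

```text
time_s: 12.22
position: [589.5, -277.8, 266.9]
tcp_rot: [1.919, 1.555, 0.63]
contact_force: [0.5, 0.5, -3.7]
opening: 12.9
grasp_force: 88.4
```

Request:
apply_moves --series '[{"dx":0,"dy":0,"dz":0,"rx":0,"ry":0,"rz":0},{"dx":0,"dy":0,"dz":0,"rx":0,"ry":0,"rz":0},{"dx":0,"dy":0,"dz":0,"rx":0,"ry":0,"rz":0},{"dx":0,"dy":0,"dz":0,"rx":0,"ry":0,"rz":0}]'

```text
time_s: 12.72
position: [590.2, -277.8, 266.8]
tcp_rot: [1.921, 1.556, 0.629]
contact_force: [0.7, -0.1, -3.1]
opening: 12.7
grasp_force: 88.4
```

```bash
python3 - <<'E'
from h import *
s=env.sense(); print(s['time_s'],s['position'],load()[0],s['contact_force'],s['q'].round(2)); M=R.from_rotvec(s['tcp_rot']).as_matrix(); p=s['position']
T=np.c_[M[:,1],np.cross(-M[:,2],M[:,1]),-M[:,2]]; print("lip",p-T@[178,0,88])
c=eyes.camera("scene"); t=eyes.camera("top")
cv2.imwrite("pics/s3.png",np.hstack([cv2.resize(c['img'][100:270,60:260,::-1],(400,340)),cv2.resize(t['img'][110:280,350:520,::-1],(340,340))]))
for n in(c,t): print([(round(m['p'],2),m['box']) for m in eyes.masks_of(n,"cake1")[:6]])
E
```

```text
12.725 [ 590.21015339 -277.84785225  266.79684472] [ 589.7018879  -277.91278886  266.79076467] [ 0.74795757 -0.11641315 -3.10980941] [-0.68 -0.12  1.71  0.42  0.88 -0.62]
lip [ 524.77301834 -263.96694062   79.83882363]
[(0.7, [185.0, 178.6, 207.0, 196.5]), (0.58, [155.8, 200.0, 172.5, 213.9]), (0.55, [175.3, 176.8, 193.4, 193.3]), (0.52, [169.0, 200.4, 186.3, 216.7])]
[(0.81, [402.4, 173.5, 420.1, 197.0]), (0.77, [420.0, 180.8, 436.7, 201.8]), (0.71, [417.3, 211.9, 434.7, 235.1]), (0.69, [401.3, 210.4, 416.1, 239.0])]
```

View pics/s3.png

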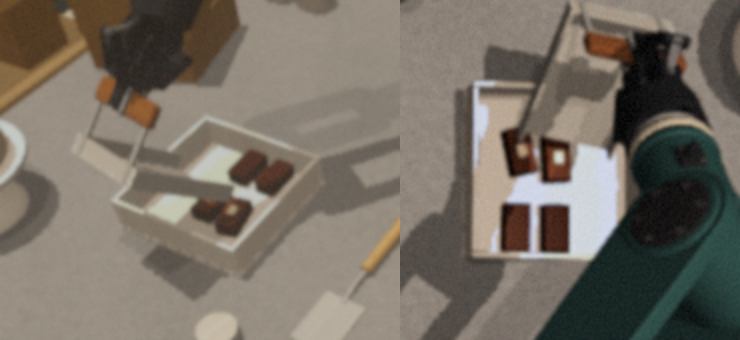

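All four cakes lie in the dish, at (520,150), (555,158), (515,228) and (555,228) in the right half, and the tray is empty. The measured force agrees with the tray's weight alone. Next I level the tray and carry it back.

```bash
python3 - <<'E'
from h import *
a=load(); u=(a[0]+[25,-5,30],a[1]); g=tool([605,-280,240],-12,0)
L=lerp(a,u,[.3,.7,1])+lerp(u,g,np.arange(1,6)/5); rows(L)
b=load(); g=tool([535.2,285.5,220],9.6,0)
t=ease(16); r0,r1=[np.hypot(*x[0][:2]) for x in(b,g)]; a0,a1=[np.arctan2(x[0][1],x[0][0]) for x in(b,g)]
L=lerp(b,g,t); L=[(np.r_[(r0+(r1-r0)*s)*np.array([np.cos(a0+(a1-a0)*s),np.sin(a0+(a1-a0)*s)]),p[2]],m) for s,(p,m) in zip(t,L)]
for k in(0,8): rows(L[k:k+8])
E
```

```text
[{"dx": 0.0, "dy": 12.0, "dz": -1.0, "rx": 0.0, "ry": 0.0, "rz": 0.0}, {"dx": 0.0, "dy": 27.0, "dz": -3.0, "rx": 0.0, "ry": 0.0, "rz": 0.0}, {"dx": 0.0, "dy": 39.0, "dz": -4.0, "rx": 0.0, "ry": 0.0, "rz": 0.0}, {"dx": 0.0, "dy": 30.0, "dz": 3.0, "rx": 0.154, "ry": -0.0, "rz": 0.0}, {"dx": 1.0, "dy": 20.0, "dz": 10.0, "rx": 0.307, "ry": -0.0, "rz": 0.0}, {"dx": 1.0, "dy": 11.0, "dz": 16.0, "rx": 0.461, "ry": -0.0, "rz": 0.0}, {"dx": 1.0, "dy": 2.0, "dz": 23.0, "rx": 0.614, "ry": -0.0, "rz": 0.0}, {"dx": 1.0, "dy": -8.0, "dz": 30.0, "rx": 0.768, "ry": -0.0, "rz": 0.0}]
[{"dx": 7.0, "dy": 1.0, "dz": 0.0, "rx": -0.0, "ry": -0.0, "rz": -0.004}, {"dx": 26.0, "dy": 3.0, "dz": 1.0, "rx": -0.0, "ry": -0.0, "rz": -0.016}, {"dx": 57.0, "dy": 5.0, "dz": 2.0, "rx": -0.0, "ry": -0.0, "rz": -0.035}, {"dx": 96.0, "dy": 5.0, "dz": 3.0, "rx": -0.0, "ry": -0.0, "rz": -0.059}, {"dx": 142.0, "dy": 3.0, "dz": 5.0, "rx": -0.0, "ry": -0.0, "rz": -0.087}, {"dx": 192.0, "dy": -4.0, "dz": 6.0, "rx": -0.0, "ry": -0.0, "rz": -0.119}, {"dx": 245.0, "dy": -15.0, "dz": 8.0, "rx": -0.0, "ry": -0.0, "rz": -0.153}, {"dx": 298.0, "dy": -31.0, "dz": 10.0, "rx": -0.0, "ry": -0.0, "rz": -0.188}]
[{"dx": 54.0, "dy": -11.0, "dz": 2.0, "rx": -0.0, "ry": -0.0, "rz": -0.036}, {"dx": 105.0, "dy": -25.0, "dz": 3.0, "rx": -0.0, "ry": -0.0, "rz": -0.07}, {"dx": 150.0, "dy": -42.0, "dz": 5.0, "rx": -0.0, "ry": -0.0, "rz": -0.101}, {"dx": 190.0, "dy": -61.0, "dz": 7.0, "rx": -0.0, "ry": -0.0, "rz": -0.13}, {"dx": 222.0, "dy": -78.0, "dz": 8.0, "rx": -0.0, "ry": -0.0, "rz": -0.154}, {"dx": 245.0, "dy": -93.0, "dz": 9.0, "rx": -0.0, "ry": -0.0, "rz": -0.173}, {"dx": 260.0, "dy": -103.0, "dz": 9.0, "rx": -0.0, "ry": -0.0, "rz": -0.185}, {"dx": 265.0, "dy": -107.0, "dz": 10.0, "rx": -0.0, "ry": -0.0, "rz": -0.189}]
```

Request:
apply_moves --series '[{"dx":0,"dy":12,"dz":-1,"rx":0,"ry":0,"rz":0},{"dx":0,"dy":27,"dz":-3,"rx":0,"ry":0,"rz":0},{"dx":0,"dy":39,"dz":-4,"rx":0,"ry":0,"rz":0},{"dx":0,"dy":30,"dz":3,"rx":0.154,"ry":0,"rz":0},{"dx":1,"dy":20,"dz":10,"rx":0.307,"ry":0,"rz":0},{"dx":1,"dy":11,"dz":16,"rx":0.461,"ry":0,"rz":0},{"dx":1,"dy":2,"dz":23,"rx":0.614,"ry":0,"rz":0},{"dx":1,"dy":-8,"dz":30,"rx":0.768,"ry":0,"rz":0}]'

```text
time_s: 13.92
position: [606.6, -280.4, 241.2]
tcp_rot: [2.44, 1.977, -0.0]
contact_force: [-0.4, -0.3, -3.5]
opening: 13.2
grasp_force: 88.4
```

Request:
apply_moves --series '[{"dx":7,"dy":1,"dz":0,"rx":0,"ry":0,"rz":-0.004},{"dx":26,"dy":3,"dz":1,"rx":0,"ry":0,"rz":-0.016},{"dx":57,"dy":5,"dz":2,"rx":0,"ry":0,"rz":-0.035},{"dx":96,"dy":5,"dz":3,"rx":0,"ry":0,"rz":-0.059},{"dx":142,"dy":3,"dz":5,"rx":0,"ry":0,"rz":-0.087},{"dx":192,"dy":-4,"dz":6,"rx":0,"ry":0,"rz":-0.119},{"dx":245,"dy":-15,"dz":8,"rx":0,"ry":0,"rz":-0.153},{"dx":298,"dy":-31,"dz":10,"rx":0,"ry":0,"rz":-0.188}]'

```text
time_s: 14.92
position: [635.9, 20.9, 232.4]
tcp_rot: [2.24, 2.197, 0.009]
contact_force: [0.5, 0.7, -2.9]
opening: 12.9
grasp_force: 88.5
```

Request:
apply_moves --series '[{"dx":54,"dy":-11,"dz":2,"rx":0,"ry":0,"rz":-0.036},{"dx":105,"dy":-25,"dz":3,"rx":0,"ry":0,"rz":-0.07},{"dx":150,"dy":-42,"dz":5,"rx":0,"ry":0,"rz":-0.101},{"dx":190,"dy":-61,"dz":7,"rx":0,"ry":0,"rz":-0.13},{"dx":222,"dy":-78,"dz":8,"rx":0,"ry":0,"rz":-0.154},{"dx":245,"dy":-93,"dz":9,"rx":0,"ry":0,"rz":-0.173},{"dx":260,"dy":-103,"dz":9,"rx":0,"ry":0,"rz":-0.185},{"dx":265,"dy":-107,"dz":10,"rx":0,"ry":0,"rz":-0.189}]'

```text
time_s: 15.92
position: [534.1, 286.2, 221.4]
tcp_rot: [2.024, 2.4, 0.005]
contact_force: [-0.0, -0.7, -3.7]
opening: 13.3
grasp_force: 88.6
```

Request:
apply_moves --series '[{"dx":0,"dy":0,"dz":0,"rx":0,"ry":0,"rz":0},{"dx":0,"dy":0,"dz":0,"rx":0,"ry":0,"rz":0}]'

```text
time_s: 16.18
position: [535.5, 284.3, 219.7]
tcp_rot: [2.029, 2.398, 0.0]
contact_force: [0.1, -0.2, -3.0]
opening: 12.9
grasp_force: 88.6
```

```bash
python3 - <<'E'
from h import *
s=env.sense(); print(s['time_s'],s['position'],load()[0],R.from_rotvec(s['tcp_rot']).as_matrix().round(4).tolist(),s['moment'])
a=load(); print(a[1].round(4).tolist())
rows([tool([535.2,285.5,z],9.6,0) for z in (205,180,155,132,120,115.5,115.5)])
E
```

```text
16.175 [535.52792856 284.29439587 219.68361749] [534.91910629 285.08630768 219.65413536] [[-0.1658, 0.9862, 0.0006], [0.9862, 0.1658, -0.0002], [-0.0002, 0.0005, -1.0]] [ 0.00348321 -0.18999632 -0.05523839]
[[-0.1669, 0.986, -0.0], [0.986, 0.1669, 0.0], [0.0, -0.0, -1.0]]
[{"dx": 0.0, "dy": 0.0, "dz": 15.0, "rx": -0.0, "ry": -0.0, "rz": 0.0}, {"dx": 0.0, "dy": 0.0, "dz": 40.0, "rx": -0.0, "ry": -0.0, "rz": 0.0}, {"dx": 0.0, "dy": 0.0, "dz": 65.0, "rx": -0.0, "ry": -0.0, "rz": 0.0}, {"dx": 0.0, "dy": 0.0, "dz": 88.0, "rx": -0.0, "ry": -0.0, "rz": 0.0}, {"dx": 0.0, "dy": 0.0, "dz": 100.0, "rx": -0.0, "ry": -0.0, "rz": 0.0}, {"dx": 0.0, "dy": 0.0, "dz": 104.0, "rx": -0.0, "ry": -0.0, "rz": 0.0}, {"dx": 0.0, "dy": 0.0, "dz": 104.0, "rx": -0.0, "ry": -0.0, "rz": 0.0}]
```

Request:
apply_moves --series '[{"dx":0,"dy":0,"dz":15,"rx":0,"ry":0,"rz":0},{"dx":0,"dy":0,"dz":40,"rx":0,"ry":0,"rz":0},{"dx":0,"dy":0,"dz":65,"rx":0,"ry":0,"rz":0},{"dx":0,"dy":0,"dz":88,"rx":0,"ry":0,"rz":0},{"dx":0,"dy":0,"dz":100,"rx":0,"ry":0,"rz":0},{"dx":0,"dy":0,"dz":104,"rx":0,"ry":0,"rz":0},{"dx":0,"dy":0,"dz":104,"rx":0,"ry":0,"rz":0}]'

```text
time_s: 17.05
position: [535.3, 285.2, 116.0]
tcp_rot: [2.027, 2.4, 0.001]
contact_force: [-0.2, -0.1, -2.6]
opening: 12.4
grasp_force: 88.6
```

Request:
apply_moves --series '[{"dx":0,"dy":0,"dz":1.5,"rx":0,"ry":0,"rz":0},{"dx":0,"dy":0,"dz":3,"rx":0,"ry":0,"rz":0},{"dx":0,"dy":0,"dz":4,"rx":0,"ry":0,"rz":0},{"dx":0,"dy":0,"dz":4.5,"rx":0,"ry":0,"rz":0},{"dx":0,"dy":0,"dz":4.5,"rx":0,"ry":0,"rz":0}]'

```text
time_s: 17.68
position: [535.1, 285.3, 111.7]
tcp_rot: [2.027, 2.4, 0.001]
contact_force: [-0.1, -1.0, -0.6]
opening: 13.0
grasp_force: 89.1
```

Touched down: the force fell from about 3 N to 0.6 N. I open the gripper, then rise.

Request:
apply_moves --series '[{"dx":0,"dy":0,"dz":0,"rx":0,"ry":0,"rz":0},{"dx":0,"dy":0,"dz":0,"rx":0,"ry":0,"rz":0},{"dx":0,"dy":0,"dz":0,"rx":0,"ry":0,"rz":0},{"dx":0,"dy":0,"dz":0,"rx":0,"ry":0,"rz":0},{"dx":0,"dy":0,"dz":0,"rx":0,"ry":0,"rz":0},{"dx":0,"dy":0,"dz":0,"rx":0,"ry":0,"rz":0}]' --claw 1

```text
time_s: 18.42
position: [535.0, 285.1, 111.1]
tcp_rot: [-2.027, -2.4, -0.0]
contact_force: [1.0, -0.3, 0.2]
opening: 85.4
grasp_force: 0.0
```

Request:
apply_moves --series '[{"dx":0,"dy":0,"dz":-10,"rx":0,"ry":0,"rz":0},{"dx":0,"dy":0,"dz":-35,"rx":0,"ry":0,"rz":0},{"dx":0,"dy":0,"dz":-65,"rx":0,"ry":0,"rz":0},{"dx":0,"dy":0,"dz":-100,"rx":0,"ry":0,"rz":0},{"dx":50,"dy":0,"dz":-120,"rx":0,"ry":0,"rz":0},{"dx":100,"dy":0,"dz":-140,"rx":0,"ry":0,"rz":0},{"dx":150,"dy":0,"dz":-150,"rx":0,"ry":0,"rz":0},{"dx":200,"dy":0,"dz":-150,"rx":0,"ry":0,"rz":0}]'

```text
time_s: 19.42
position: [501.6, 484.1, 264.1]
tcp_rot: [2.027, 2.399, 0.007]
contact_force: [1.0, 0.1, 0.0]
opening: 85.1
grasp_force: 0.0
```

```bash
python3 - <<'E'
from h import *
c=eyes.camera("top"); im=c['img'][:,:,::-1].copy()
a=cv2.resize(im[130:270,165:480],None,fx=2.5,fy=2.5,interpolation=cv2.INTER_CUBIC); cv2.imwrite("pics/t2.png",a)
print([(round(m['p'],2),np.round(m['box'])) for m in eyes.masks_of(c,"cake1")[:6]])
m=eyes.masks_of(c,"dish")[0]; print(m['box'],env.sense()['time_s'])
E
```

```text
[(0.69, array([399., 209., 418., 238.])), (0.66, array([417., 180., 437., 202.])), (0.62, array([417., 212., 436., 238.]))]
[381.3, 150.7, 472.4, 240.1] 19.575
```

View pics/t2.png

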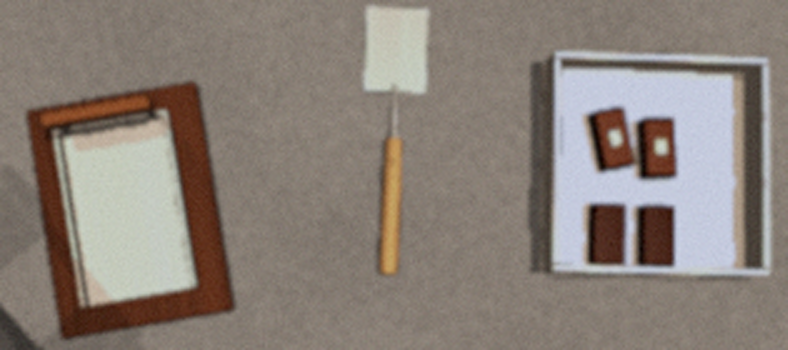

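The empty tray sits flat, centred and lined up on the board at (130,205). All four cakes are in the dish at about (635,185), and the dish and spatula have not moved.

```bash
python3 -c "
from rig import env
print(env.sign_off())"
```

```text
the job is handed in; nothing more can be done
None
```

All four cakes are in the dish, the empty tray is back on the board, centred and lined up, the dish and spatula have not moved, and the job was handed in at about 19.6 s of the 54 s allowed; the hand-in returned no verdict.

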